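# Load round blanks into a closed feed tube

## Task

Load the two thick round aluminium blanks (not the square bar or the thin rod) into the open end of the steel feed tube on the bench, one after the other, using the V trough in front of its mouth as a guide. Slide the second one in behind the first so that it pushes it down to the closed end and both are fully home: only about a centimetre of the last blank then sticks out of the mouth. Let go and leave them lying there.

Things in the scene. Friction and masses are not known exactly. Their poses are not given: they have to be found in the camera images.
- blank_a: Blank: bare aluminium round bar, 30 mm in diameter, 80 mm long, 0.15 kg, lying on its side (it can roll). Origin: its centre, 15 mm above the bench; x axis along the bar. Unwanted look-alikes of the same metal lie near by: a square bar 30 x 30 x 80 mm and a rod 14 mm thick, 80 mm long.
- blank_b: The other blank, just alike: bare aluminium round bar, 30 mm in diameter, 80 mm long, 0.15 kg, lying on its side (it can roll). Origin: its centre, 15 mm above the bench; x axis along the bar. The two may go in in either order.
- feed_tube: Fixed level steel tube with a V trough before its mouth, on a plank 70 mm wide, 16 mm high. Origin: on the bench under the mouth; x points from the mouth into the tube, z up. Bore 40 mm, axis at z = 53.5 mm, from x = 0 to the closed end at x = 150 mm; top at 80 mm, with a sight slot. Fingers do not fit in. With both blanks home their centres are at x = 110 and 30 mm.
- trough (a point): Point in the middle of the V trough's length, 62 mm before the mouth, where a lying blank's axis comes: 50 mm above the bench; axes as feed_tube. The trough is 125 mm long, up to the mouth; its rims are 32 mm apart outside, 43 mm above the bench. It centres a blank set down up to 8 mm off, which then slides freely into the tube. Beside it fingers have room down to 20 mm.
There are look-alikes about, which are no part of the job. What is shaped like the blank_b but blue or yellow is not meant.

How it is judged:
On the way:
1. one blank has its front end in the tube, at least 20 mm past the mouth (((x of blank_a in the frame of feed_tube above -0.02 m and y of blank_a in the frame of feed_tube between -0.012 and 0.012 m and z of blank_a in the frame of feed_tube between 0.036 and 0.066 m and angle between the x axis of blank_a and the x axis of feed_tube, either way round below 0.17 rad) or (x of blank_b in the frame of feed_tube above -0.02 m and y of blank_b in the frame of feed_tube between -0.012 and 0.012 m and z of blank_b in the frame of feed_tube between 0.036 and 0.066 m and angle between the x axis of blank_b and the x axis of feed_tube, either way round below 0.17 rad))), for 0.1 s.
At the end, for the whole second after the job is handed in: Both round blanks lie at rest in the feed tube, in either order and let go: the first at the closed end and the second right behind it, pushed home to within 15 mm (the last one sticks at most 25 mm out of the mouth), both along the tube's axis within 10 degrees (((x of blank_a in the frame of feed_tube above 0.095 m and y of blank_a in the frame of feed_tube between -0.012 and 0.012 m and z of blank_a in the frame of feed_tube between 0.036 and 0.066 m and angle between the x axis of each of blank_a, blank_b and the x axis of feed_tube, either way round below 0.17 rad and x of blank_b in the frame of feed_tube between 0.015 and 0.06 m and y of blank_b in the frame of feed_tube between -0.012 and 0.012 m and z of blank_b in the frame of feed_tube between 0.036 and 0.066 m) or (x of blank_b in the frame of feed_tube above 0.095 m and y of blank_b in the frame of feed_tube between -0.012 and 0.012 m and z of blank_b in the frame of feed_tube between 0.036 and 0.066 m and angle between the x axis of each of blank_b, blank_a and the x axis of feed_tube, either way round below 0.17 rad and x of blank_a in the frame of feed_tube between 0.015 and 0.06 m and y of blank_a in the frame of feed_tube between -0.012 and 0.012 m and z of blank_a in the frame of feed_tube between 0.036 and 0.066 m)) and linear speed of each of blank_a, blank_b below 0.02 m/s); the robot touches nothing.
It also fails if it takes over 72 s, if anything falls off the work surface, if the arm or the gripper's body presses on something with over 40 N, if the wrist force passes 120 N, or if a joint passes its speed limit or range.

## Robot

A 7-joint arm with a two-finger parallel gripper is mounted at the origin on the work surface. World frame = base frame: x ahead of the robot, y to its left, z up, the work surface at z = 0. Lengths are in m, angles in rad, forces in N, time in s.
With the tool pointing down it reaches from about 0.4 to 0.925 m from the base axis. Payload 4.1 kg.
Tool frame: the origin (TCP) lies at the very end of the fingers, on their centre line; the grasp point (between the pads) lies grasp_offset behind it (grasp_offset is the distance from the TCP to the grasp point, in m); z points along the fingers, y is the direction in which the jaws open and shut (so a half turn about z gives the same grasp; the last joint's range is limited). The gripper opens to 85 mm and grips with 20 to 120 N. Pads are 22 mm wide; open, the fingers measure 114 mm over their backs; the gripper's body (76 mm by 85 mm) begins 54 mm behind the grasp point. The pads swing forward as they close: fully open they stand 13 mm farther back than shut.
Start: joints at [-1.401, 0.398, 0.045, 1.537, -0.019, 1.207, -0.051], TCP at [0.173, 0.627, 0.231] pointing down, gripper open.
Joint ranges: [-2.82, 2.82], [-0.49, 2.23], [-1.37, 1.46], [0, 2.46], [-1.36, 4.5], [0.23, 2], [-2.94, 2.94]. Speed limits (rad/s): [2.57, 2.57, 3.14, 3.14, 3.14, 3.14, 3.14].

## Interface

Orientations are given as a rotation vector (axis times angle).
In Python, from cell import * gives the robot as it stands.
- The arm moves only by the tool jog_arm, never from a script. Its argument "deltas" is one flat list of numbers, 7 for each row, row after row: the shift along the tool's x, y, z in mm, then the turn, a rotation vector about the tool's x, y, z in rad, then the opening, from -1 (shut) to 1 (fully open), so that 0 is half open. In form: [tx, ty, tz, ax, ay, az, gripper, tx, ty, tz, ax, ay, az, gripper, ...]. A call has 1 to 20 rows; each row is the pose to reach, as a shift and turn from the pose commanded when the call began, along the tool's axes at that moment; what a row does not reach only later rows make up. A row lasts 1/8 s, in which the tool goes at most 62.5 mm and 10.7 degrees, less where a joint would pass 70% of its speed; a pose out of reach is approached as far as the arm can. A call with a gripper value outside its range is refused whole. The fingers move at their own pace and stop on an object; "force" is the grip in N (left out, the last holds). Time passes only in rows, so rows that repeat a pose let the fingers close. It gives the time, the measured TCP pose, the force and the opening at its end, in the units of the state.
- get_state(): the state, without advancing time (a new reading comes with each control period).
- camera(name): name is "scene" or "top" or "wrist"; returns a dict with "color" (384x512x3 uint8, blue, green, red), "fx", "fy", "cx", "cy" (pixels), "k1" (the pictures are not rectified: a ray, as slopes to the right and down, at radius r is drawn at 1 + k1 r^2 times it, then the intrinsics apply), "R" (3x3) and "t" (3): a world point X has camera coordinates R X + t; the wrist camera has in their place "T_tool_cam" (4x4, takes a point from camera to tool coordinates, whose origin is the TCP and whose axes are the flange's). Camera axes: x right, y down, z forward; pixel columns grow to the right and rows downward; lengths in m; the calibration is good to about 2 mm. A picture is of the moment at which its call begins: read the wrist's pose just before it. There is no depth.
- sign_off(): hands the job in, once; it reports no verdict.
The state is a dict: "time_s": time; "q": joint angles; "qvel": joint speeds; "joint_efforts": joint torques, N m; "eef_pos": TCP position; "eef_rot": TCP orientation; "ft_force": force on the tool from outside, world axes, zero at the start; "wrist_torque": the same for the moment, N m; "gripper_width": finger opening in m.
Only numpy, scipy, OpenCV 4.12 (cv2) and the standard library are available. Lean on these libraries where they do the work, as an engineer would, in place of code of your own. Each camera call takes 0.05 s, during which the arm holds its last target.

## Working session

There is one attempt and no reset: what is moved stays moved. The work goes in short steps, Python scripts to look and compute and a tool call to move; the robot and the scene stay as the last step left them, time stands still between calls to the robot, and variables do not carry over. Pictures are saved under pics/ and viewed, and the job is handed in when it is done.

Besides the shell and the picture viewer there is one more tool, called after "Request:" as name(argument=value, ...) on one line, values as JSON. jog_arm: Moves the arm, as the interface text tells. Its arguments: {"type":"object","properties":{"deltas":{"type":"array","items":{"type":"number"}},"force":{"type":"number"}},"required":["deltas"]}

```bash
ls; mkdir -p pics; cat > h.py <<'E'
from cell import *
import numpy as np, cv2
from scipy.spatial.transform import Rotation as R_
E
python3 - <<'E'
from h import *
print(get_state())
for n in ("scene","top"):
    c=camera(n); cv2.imwrite(f"pics/{n}0.png",c["color"]); print(n,{k:v for k,v in c.items() if k!="color"})
E
```

```text
pics
{'time_s': 0.0, 'q': array([-1.4010022 ,  0.39917436,  0.04501776,  1.53790017, -0.01867696,
        1.20688977, -0.05070054]), 'qvel': array([-2.62360761e-04,  6.48923350e-04,  4.01414847e-05, -6.66827721e-05,
        1.59740127e-03,  1.38406246e-03,  1.79446811e-03]), 'joint_efforts': array([ 4.07554694e-05, -4.75122321e+01,  1.36455081e+00, -2.54221576e+01,
        1.15434924e-02,  9.46631364e-03,  1.04748986e-05]), 'eef_pos': array([0.17242695, 0.62604767, 0.23026557]), 'eef_rot': array([-4.20726665e-01, -3.11317817e+00,  3.05916693e-03]), 'ft_force': array([-0.29444777,  0.27281252,  0.43539705]), 'wrist_torque': array([ 0.04262164,  0.02354173, -0.00732722]), 'gripper_width': 0.08537448844866921}
scene {'fx': 487.89178450913033, 'fy': 487.89178450913033, 'cx': 257.0537911912057, 'cy': 187.14702284814257, 'k1': -0.10307586562021609, 'R': array([[-0.58845719,  0.80851537, -0.00458481],
       [ 0.57046657,  0.41116769, -0.71099158],
       [-0.5729625 , -0.42100359, -0.70318558]]), 't': array([ 0.20432066, -0.29988349,  1.3062541 ])}
top {'fx': 463.9600973082934, 'fy': 463.9600973082934, 'cx': 250.85592760213996, 'cy': 186.94106192363785, 'k1': -0.14646464898704942, 'R': array([[-0.02484895, -0.99957376,  0.01532425],
       [-0.99879373,  0.02417432, -0.04273973],
       [ 0.04235106, -0.0163678 , -0.99896871]]), 't': array([0.09836982, 0.47877672, 0.83979338])}
```

View pics/scene0.png

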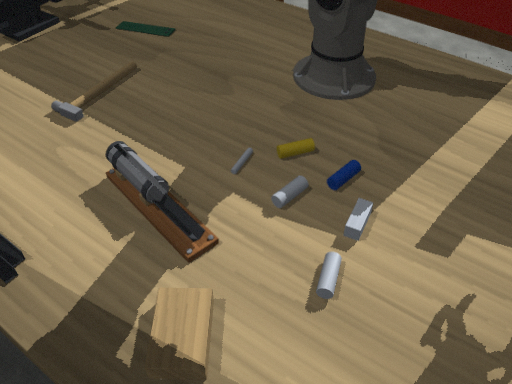

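View pics/top0.png

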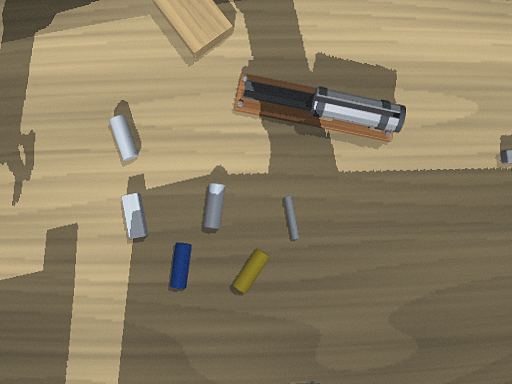

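The top picture shows these candidates:

- bright round bar at (124,138)
- grey round bar at (214,206)
- bar with a ridge at (135,216), which looks square
- thin rod at (291,218)
- blue bar at (180,266)
- yellow bar at (250,272)

I choose (124,138) and (214,206). The tube's mouth is near (315,102), with the trough running left to about (240,90). I'll check the choice in a close crop.

```bash
python3 - <<'E'
from h import *
t=cv2.imread("pics/top0.png"); s=cv2.imread("pics/scene0.png")
a=cv2.resize(t[100:250,95:245],None,fx=4,fy=4,interpolation=cv2.INTER_CUBIC)
cv2.imwrite("pics/c1.png",a)
cv2.imwrite("pics/c2.png",cv2.resize(t[60:160,225:415],None,fx=4,fy=4,interpolation=cv2.INTER_CUBIC))
cv2.imwrite("pics/c3.png",cv2.resize(s[150:310,250:400],None,fx=3.5,fy=3.5,interpolation=cv2.INTER_CUBIC))
E
```

```text
(no output)
```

View pics/c1.png

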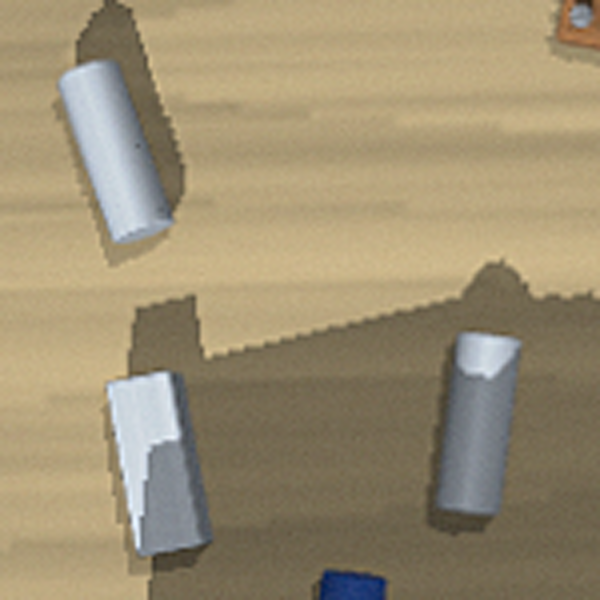

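View pics/c2.png

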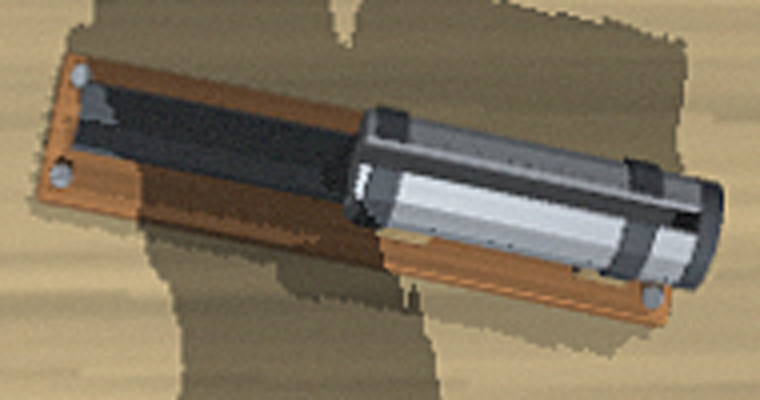

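View pics/c3.png

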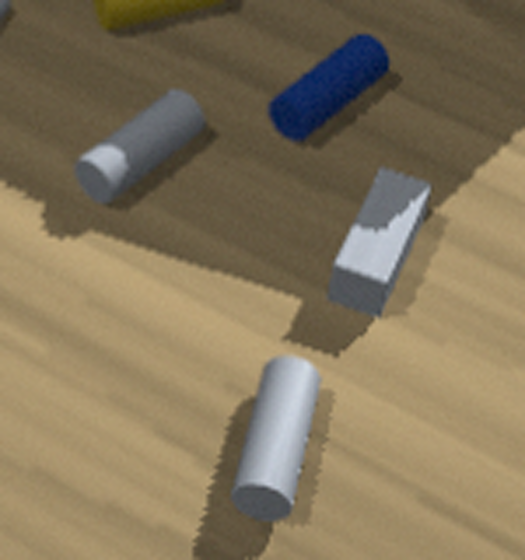

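Both chosen bars have round ends in the scene and top crops. The third bar has flat faces with sharp edges, so it's the square one. Next I fit the poses.

```bash
cat > h.py <<'E'
from cell import *
import numpy as np, cv2
from scipy.spatial.transform import Rotation as R_
from scipy.optimize import least_squares
class Cam: pass
def fixed(name):
    c=camera(name); return c
def wrist():
    s=get_state(); c=camera("wrist"); T=np.eye(4); T[:3,:3]=R_.from_rotvec(s["eef_rot"]).as_matrix(); T[:3,3]=s["eef_pos"]
    W=np.linalg.inv(T@np.array(c["T_tool_cam"])); c["R"]=W[:3,:3]; c["t"]=W[:3,3]; return c,s
def proj(c,P):
    P=np.atleast_2d(P); q=P@np.array(c["R"]).T+c["t"]; m=q[:,:2]/q[:,2:]; r=(m**2).sum(1,keepdims=True)
    m=m*(1+c["k1"]*r); return m*[c["fx"],c["fy"]]+[c["cx"],c["cy"]]
def toz(c,uv,z):
    uv=np.atleast_2d(np.array(uv,float)); K=np.array([[c["fx"],0,c["cx"]],[0,c["fy"],c["cy"]],[0,0,1]])
    m=cv2.undistortPoints(uv[:,None],K,np.array([c["k1"],0,0,0.]))[:,0]
    d=np.c_[m,np.ones(len(m))]@np.array(c["R"]); o=-np.array(c["R"]).T@c["t"]
    return o+d*((z-o[2])/d[:,2:])
def cyl(x,y,z,yaw,r=.015,L=.08):
    a=np.linspace(0,2*np.pi,60); u=np.array([np.cos(yaw),np.sin(yaw),0]); v=np.array([-u[1],u[0],0]); 
    ring=r*(np.cos(a)[:,None]*v+np.sin(a)[:,None]*[0,0,1])
    return np.r_[ring+u*L/2,ring-u*L/2]+[x,y,z]
def mom(poly):
    p=cv2.convexHull(np.float32(poly)); m=cv2.moments(p); A=m["m00"]
    return np.array([m["m10"]/A,m["m01"]/A]),.5*np.arctan2(2*m["mu11"],m["mu20"]-m["mu02"]),A
def fit(obs,p0,z=.015):
    def f(p):
        r=[]
        for c,poly in obs:
            a,b,A=mom(poly); d,e,B=mom(proj(c,cyl(p[0],p[1],z,p[2]))); r+=list(d-a)+[20*np.sin(e-b)]
        return r
    s=least_squares(f,p0,x_scale=[.01,.01,.1],diff_step=1e-4); return s.x,np.round(s.fun,2)
def crop(im,x0,y0,w,h,s,name): cv2.imwrite(name,cv2.resize(im[y0:y0+h,x0:x0+w],None,fx=s,fy=s,interpolation=cv2.INTER_CUBIC))
def un(p,x0,y0,s): return (np.array(p,float)+.5)/s-.5+[x0,y0]
E
python3 - <<'E'
from h import *
t=fixed("top");s=fixed("scene")
crop(s["color"],95,130,135,140,4,"pics/c4.png")
At=un([(60,80),(75,65),(105,60),(118,68),(172,222),(160,235),(118,243),(108,232)],95,100,4)
Bt=un([(455,335),(488,333),(521,340),(498,515),(470,516),(438,508)],95,100,4)
As=un([(262,362),(290,355),(320,372),(292,508),(265,521),(235,502)],250,150,3.5)
Bs=un([(78,168),(85,155),(170,92),(195,95),(205,122),(115,198),(98,200),(83,188)],250,150,3.5)
for a,b in((At,As),(Bt,Bs)):
    g=toz(t,a.mean(0),.015)[0]
    for ob in ([(t,a)],[(s,b)],[(t,a),(s,b)]): print(fit(ob,[g[0],g[1],.2]))
p=un([(70,55),(40,200),(665,325)],225,60,4); print("plank",toz(t,p,.016))
print("trough end",toz(t,un([(83,83),(76,150)],225,60,4),.043))
print("mouth",toz(t,un([(368,108),(347,215)],225,60,4),.0535), "end",toz(t,un([(722,185),(695,290)],225,60,4),.0535))
print(camera("wrist")["T_tool_cam"],{k:v for k,v in camera("wrist").items() if k in("fx","cx","cy","k1")})
E
```

```text
(array([0.57698819, 0.31923723, 0.32559788]), array([ 0.,  0., -0.]))
(array([0.57503565, 0.31838781, 0.36427924]), array([-0., -0., -0.]))
(array([0.57612364, 0.31886123, 0.34859783]), array([ 0.2 ,  0.46, -0.47, -0.1 ,  0.55,  0.39]))
(array([ 0.4490207 ,  0.1540704 , -0.13912168]), array([-0., -0.,  0.]))
(array([ 0.44697626,  0.15366982, -0.1327942 ]), array([-0.,  0., -0.]))
(array([ 0.44837558,  0.15405096, -0.13638357]), array([ 0.02,  0.36, -0.06, -0.23,  0.48,  0.07]))
plank [[ 0.6916047   0.0976401   0.016     ]
 [ 0.62355974  0.11297491  0.016     ]
 [ 0.56025814 -0.17600371  0.016     ]]
trough end [[0.67067949 0.09221063 0.043     ]
 [0.64012767 0.09605213 0.043     ]]
mouth [[ 0.65437472 -0.03372669  0.0535    ]
 [ 0.60630179 -0.02252159  0.0535    ]] end [[ 0.61822742 -0.19346262  0.0535    ]
 [ 0.57068168 -0.17829918  0.0535    ]]
[[ 3.41891628e-04 -9.61515910e-01 -2.74749045e-01  6.92839743e-02]
 [ 9.99999923e-01  3.81833467e-04 -9.18924109e-05 -2.81603258e-05]
 [ 1.93264395e-04 -2.74748992e-01  9.61515967e-01 -1.43140977e-01]
 [ 0.00000000e+00  0.00000000e+00  0.00000000e+00  1.00000000e+00]] {'fx': 293.70904226407606, 'cx': 258.720863891836, 'cy': 187.9140564268993, 'k1': -0.007270429295185391}
```

View pics/c4.png

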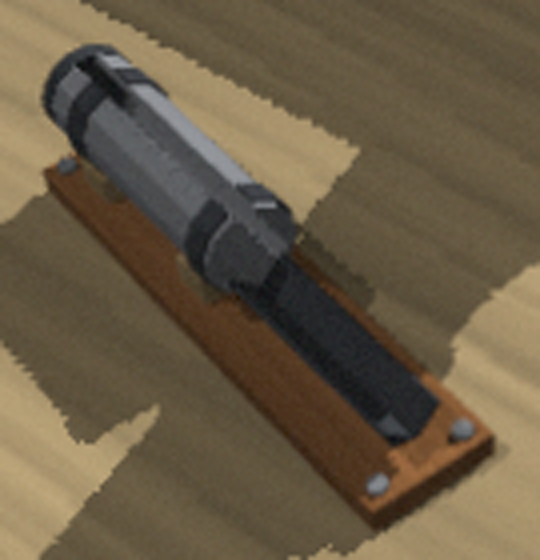

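The crops agree: trough centreline runs from (79,116) to about (357,162) in the mouth crop. I estimate the mouth at (0.629,-0.028), with the tube axis heading (-0.214,-0.977). Next I work out the approach above blank A, the bright bar.

```bash
cat >> h.py <<'E'
def go(x,y,z,yaw):
    "tool-frame delta to TCP x,y,z with tool z down and tool x at world yaw deg"
    s=get_state(); R0=R_.from_rotvec(s["eef_rot"]); c,n=np.cos(np.radians(yaw)),np.sin(np.radians(yaw))
    Rt=R_.from_matrix(np.array([[c,n,0],[n,-c,0],[0,0,-1]]))
    print("delta mm",np.round(1000*R0.inv().apply(np.array([x,y,z])-s["eef_pos"]),1),"rot",np.round((R0.inv()*Rt).as_rotvec(),3),"tcp",np.round(s["eef_pos"],4),"t",round(s["time_s"],2))
    return s
MOUTH=np.array([.629,-.028]); YT=77.65
def tube(x): return MOUTH-x*np.array([np.cos(np.radians(YT)),np.sin(np.radians(YT))])
E
python3 - <<'E'
import cell
from h import *
print([(k,getattr(cell,k)) for k in dir(cell) if 'off' in k.lower()], [k for k in dir(cell) if not k.startswith('__')])
a=np.radians(200); print("A rear pt",.5765+.02*np.cos(a),.319+.02*np.sin(a))
go(.5765+.03*np.cos(a),.319+.03*np.sin(a),.15,200)
E
```

```text
[('grasp_offset', 0.0187), ('sign_off', <function connect.<locals>.done at 0x7fb88f16b740>)] ['PlanningError', 'camera', 'get_state', 'grasp_offset', 'sign_off']
A rear pt 0.5577061475842818 0.3121595971334866
delta mm [-446.6 -206.6   81.1] rot [-0.001 -0.    -0.618] tcp [0.1725 0.6265 0.231 ] t 0.3
```

Request:
jog_arm(deltas=[-50, -23, 9, 0, 0, -0.07, 1, -100, -46, 18, 0, 0, -0.14, 1, -150, -69, 27, 0, 0, -0.21, 1, -200, -92, 36, 0, 0, -0.28, 1, -250, -115, 45, 0, 0, -0.35, 1, -300, -138, 54, 0, 0, -0.42, 1, -350, -162, 63, 0, 0, -0.49, 1, -400, -185, 72, 0, 0, -0.56, 1, -447, -207, 81, 0, 0, -0.618, 1, -447, -207, 81, 0, 0, -0.618, 1, -447, -207, 81, 0, 0, -0.618, 1], force=40)

```text
time_s: 1.68
eef_pos: [0.5482, 0.3089, 0.1502]
eef_rot: [0.545, -3.093, -0.001]
ft_force: [0.1, 1.0, -0.1]
gripper_width: 0.0857
```

```bash
python3 - <<'E'
from h import *
c,s=wrist(); im=c["color"].copy()
hull=cv2.convexHull(np.float32(proj(c,cyl(.5765,.319,.015,np.radians(20)))))
big=cv2.resize(im,None,fx=1.5,fy=1.5,interpolation=cv2.INTER_CUBIC)
cv2.polylines(big,[np.int32(hull*1.5)],True,(0,0,255),1)
cv2.imwrite("pics/w1.png",big); print(s["eef_pos"],s["eef_rot"],s["time_s"],s["q"])
E
```

```text
[0.54821063 0.30890787 0.15016537] [ 5.45198262e-01 -3.09327214e+00 -1.25297181e-03] 1.675 [-0.66512972  0.43249236  0.1121343   1.67979764 -0.05579095  1.03267218
  1.38510312]
```

View pics/w1.png

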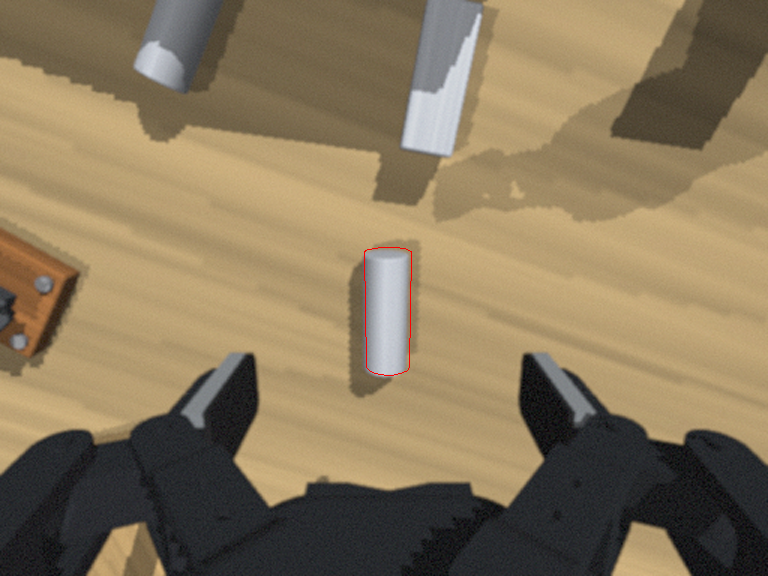

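The outline of fitted A (388,312) lies on the blank, centred between the fingers at (255) and (520). I'll descend now.

```bash
python3 - <<'E'
from h import *
go(.5577,.3122,.0035,200)
E
```

```text
delta mm [-10.3  -1.5 146.8] rot [ 0.001 -0.     0.002] tcp [0.5476 0.3099 0.1503] t 1.73
```

Request:
jog_arm(deltas=[-10, 0, 45, 0, 0, 0, 1, -10, 0, 90, 0, 0, 0, 1, -10, 0, 120, 0, 0, 0, 1, -10, 0, 140, 0, 0, 0, 1, -10, 0, 147, 0, 0, 0, 1, -10, 0, 147, 0, 0, 0, 1, -10, 0, 147, 0, 0, 0, -1, -10, 0, 147, 0, 0, 0, -1, -10, 0, 147, 0, 0, 0, -1, -10, 0, 147, 0, 0, 0, -1, -10, 0, 147, 0, 0, 0, -1, -10, 0, 147, 0, 0, 0, -1, -10, 0, 147, 0, 0, 0, -1, -10, 0, 147, 0, 0, 0, -1], force=40)

```text
time_s: 3.48
eef_pos: [0.5584, 0.3118, 0.0041]
eef_rot: [-0.545, 3.093, 0.0]
ft_force: [-1.2, -0.7, 6.5]
gripper_width: 0.0284
```

```bash
python3 - <<'E'
from h import *
c,s=wrist(); cv2.imwrite("pics/w2.png",c["color"]); print(s["gripper_width"],s["ft_force"],s["eef_pos"])
E
```

```text
0.02840585274811071 [-1.20250929 -0.72734917  6.51873228] [0.55844214 0.31180586 0.00406214]
```

View pics/w2.png

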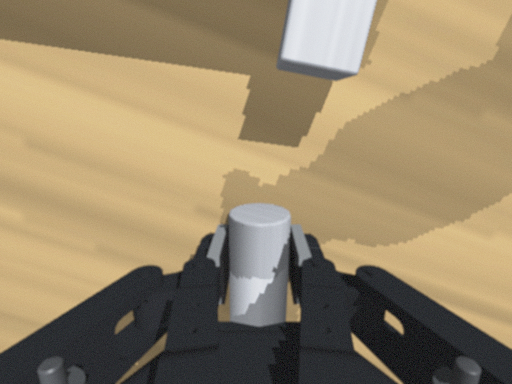

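The wrist view shows the blank at (259,265) firmly between the pads. I'll lift it and carry it over the trough.

```bash
python3 - <<'E'
from h import *
p=tube(-.080); print(p); go(p[0],p[1],.11,YT)
E
```

```text
[0.64611064 0.05014874]
delta mm [   7.  -275.9 -105.9] rot [1.000e-03 0.000e+00 2.135e+00] tcp [0.5585 0.3118 0.0041] t 3.52
```

Request:
jog_arm(deltas=[0, 0, -40, 0, 0, 0, -1, 0, 0, -80, 0, 0, 0, -1, 0, -10, -110, 0, 0, 0.16, -1, 0, -35, -110, 0, 0, 0.32, -1, 0, -60, -110, 0, 0, 0.48, -1, 1, -85, -110, 0, 0, 0.64, -1, 2, -110, -110, 0, 0, 0.8, -1, 3, -135, -108, 0, 0, 0.96, -1, 4, -160, -106, 0, 0, 1.12, -1, 5, -185, -106, 0, 0, 1.28, -1, 6, -210, -106, 0, 0, 1.44, -1, 7, -235, -106, 0, 0, 1.6, -1, 7, -255, -106, 0, 0, 1.76, -1, 7, -270, -106, 0, 0, 1.92, -1, 7, -276, -106, 0, 0, 2.05, -1, 7, -276, -106, 0, 0, 2.135, -1, 7, -276, -106, 0, 0, 2.135, -1, 7, -276, -106, 0, 0, 2.135, -1])

```text
time_s: 5.78
eef_pos: [0.6455, 0.0506, 0.1088]
eef_rot: [-2.445, -1.972, 0.001]
ft_force: [0.2, 0.0, -2.6]
gripper_width: 0.0284
```

```bash
python3 - <<'E'
from h import *
c=camera("top"); crop(c["color"],205,40,220,140,3.6,"pics/t1.png"); c,s=wrist()
big=cv2.resize(c["color"],None,fx=1.5,fy=1.5,interpolation=cv2.INTER_CUBIC)
pt=[np.r_[tube(x),z] for x,z in((-.125,.043),(-.062,.05),(0,.0535))]
for q in proj(c,np.array(pt)): print(q*1.5); cv2.circle(big,tuple(np.int32(q*1.5)),3,(0,0,255),-1)
cv2.imwrite("pics/w3.png",big); p=tube(-.08); go(p[0],p[1],.0395,YT)
E
```

```text
[388.8207541  210.62752467]
[388.50680538 340.17493062]
[388.21570923 451.71581082]
delta mm [-0.2  0.5 69.6] rot [-0.    -0.     0.002] tcp [0.6457 0.0504 0.1091] t 5.88
```

View pics/t1.png

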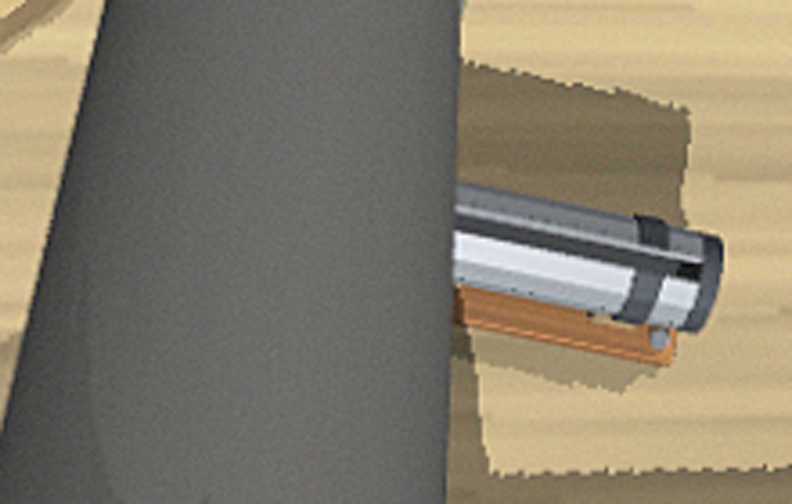

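View pics/w3.png

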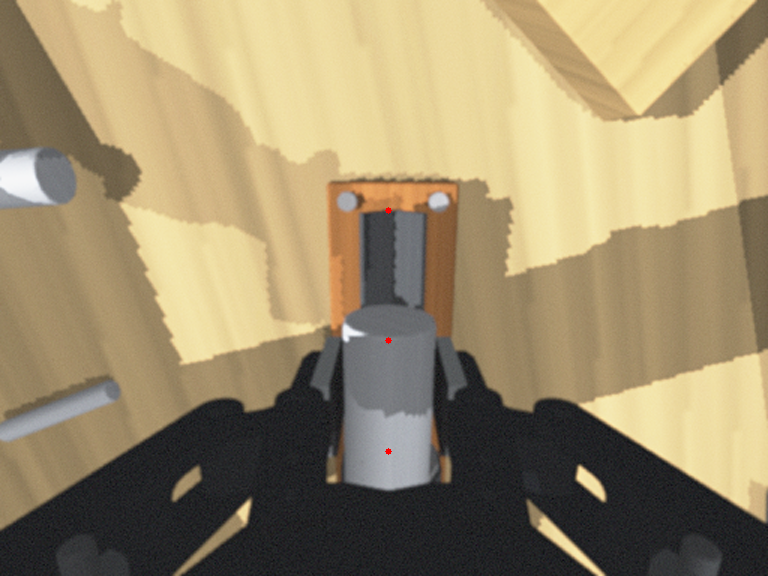

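The trough end shows at (393,211) against a prediction of (389,211). The trough is therefore about 1.5 mm further along tool +y and right lengthwise. I'll lower and release.

Request:
jog_arm(deltas=[0, 1, 30, 0, 0, 0, -1, 0, 1.5, 50, 0, 0, 0, -1, 0, 1.5, 60, 0, 0, 0, -1, 0, 1.5, 66, 0, 0, 0, -1, 0, 1.5, 68, 0, 0, 0, -1, 0, 1.5, 69, 0, 0, 0, -1, 0, 1.5, 69, 0, 0, 0, -1])

```text
time_s: 6.75
eef_pos: [0.6476, 0.0497, 0.0419]
eef_rot: [-2.447, -1.97, -0.001]
ft_force: [-2.4, 0.0, 4.6]
gripper_width: 0.0286
```

Light contact: about 7 N upward, with the tool held about 2 mm high. I'll open, then rise and move back behind the blank.

Request:
jog_arm(deltas=[0, 0, 0, 0, 0, 0, 0, 0, 0, 0, 0, 0, 0, 0.5, 0, 0, 0, 0, 0, 0, 1, 0, 0, 0, 0, 0, 0, 1, 0, 0, 0, 0, 0, 0, 1, 0, 0, -30, 0, 0, 0, 1, 0, 0, -60, 0, 0, 0, 1, 20, 0, -75, 0, 0, 0, 0, 50, 0, -75, 0, 0, 0, -1, 50, 0, -75, 0, 0, 0, -1, 50, 0, -75, 0, 0, 0, -1, 50, 0, -75, 0, 0, 0, -1, 50, 0, -75, 0, 0, 0, -1, 50, 0, -75, 0, 0, 0, -1])

```text
time_s: 8.5
eef_pos: [0.658, 0.0981, 0.1153]
eef_rot: [-2.448, -1.969, 0.0]
ft_force: [0.7, -0.1, -0.7]
gripper_width: -0.0002
```

```bash
python3 - <<'E'
from h import *
c,s=wrist()
big=cv2.resize(c["color"],None,fx=1.5,fy=1.5,interpolation=cv2.INTER_CUBIC)
cv2.imwrite("pics/w4.png",big); p=tube(-.125); go(p[0],p[1],.048,YT);print(s["gripper_width"])
c=camera("scene");crop(c["color"],80,120,190,150,4,"pics/s4.png")
E
```

```text
delta mm [-4.6 -1.3 67.3] rot [ 0. -0.  0.] tcp [0.658  0.0983 0.1153] t 8.55
-0.00020865067487379016
```

View pics/w4.png

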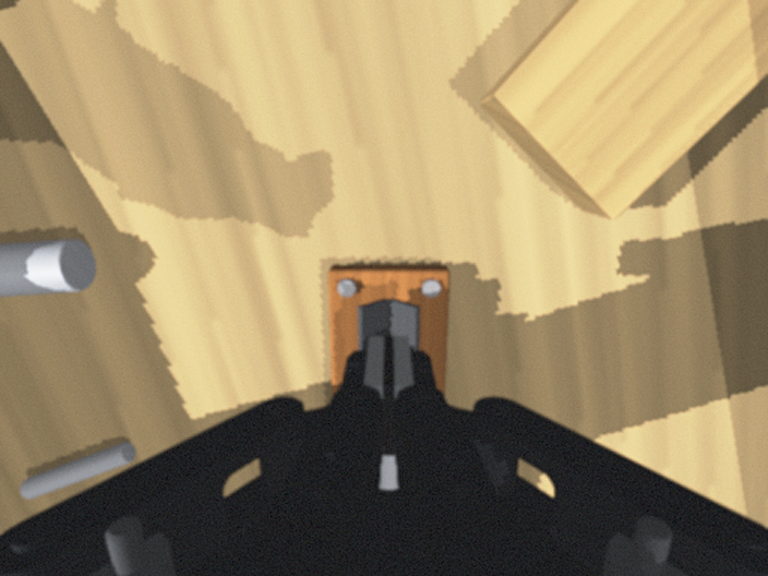

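View pics/s4.png

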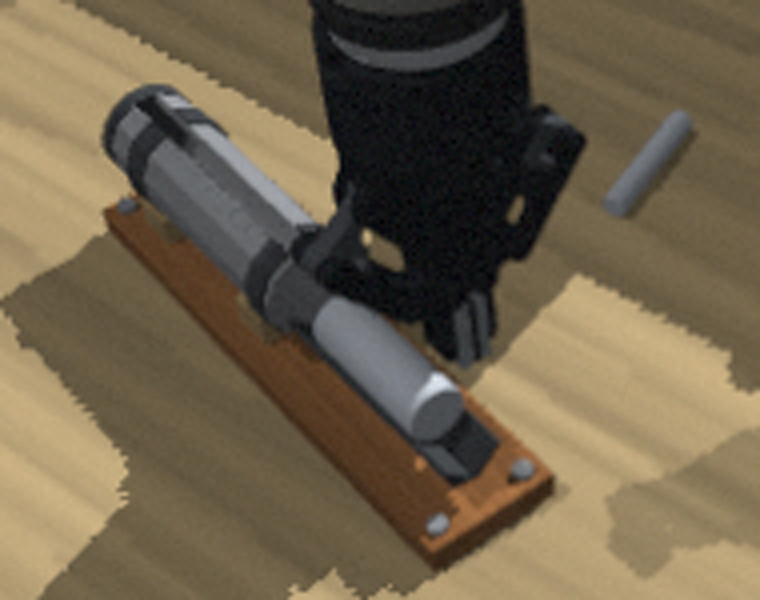

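The scene crop shows blank A lying in the trough, with its rear end at (438,410). I'll lower the shut fingers behind it and push.

Request:
jog_arm(deltas=[0, -1, 35, 0, 0, 0, -1, 0, -1, 60, 0, 0, 0, -1, 0, -1, 68, 0, 0, 0, -1, 0, -1, 68, 0, 0, 0, -1, -10, -1, 68, 0, 0, 0, -1, -20, -1, 68, 0, 0, 0, -1, -30, -1, 68, 0, 0, 0, -1, -40, -1, 68, 0, 0, 0, -1, -50, -1, 68, 0, 0, 0, -1, -60, -1, 68, 0, 0, 0, -1, -70, -1, 68, 0, 0, 0, -1, -79, -1, 68, 0, 0, 0, -1, -87, -1, 68, 0, 0, 0, -1, -94, -1, 68, 0, 0, 0, -1, -100, -1, 68, 0, 0, 0, -1, -105, -1, 68, 0, 0, 0, -1, -109, -1, 68, 0, 0, 0, -1, -111, -1, 68, 0, 0, 0, -1, -111, -1, 68, 0, 0, 0, -1])

```text
time_s: 10.98
eef_pos: [0.6343, -0.0075, 0.0484]
eef_rot: [-2.445, -1.97, -0.006]
ft_force: [0.3, 4.8, 4.6]
gripper_width: -0.0002
```

```bash
python3 - <<'E'
from h import *
c,s=wrist()
big=cv2.resize(c["color"],None,fx=1.5,fy=1.5,interpolation=cv2.INTER_CUBIC)
cv2.imwrite("pics/w5.png",big); p=tube(-.018); go(p[0],p[1],.048,YT)
c=camera("scene");crop(c["color"],80,120,190,150,4,"pics/s5.png")
E
```

```text
delta mm [-3.1 -0.8  0.4] rot [ 0.001 -0.004  0.002] tcp [ 0.6343 -0.0075  0.0484] t 11.03
```

View pics/s5.png

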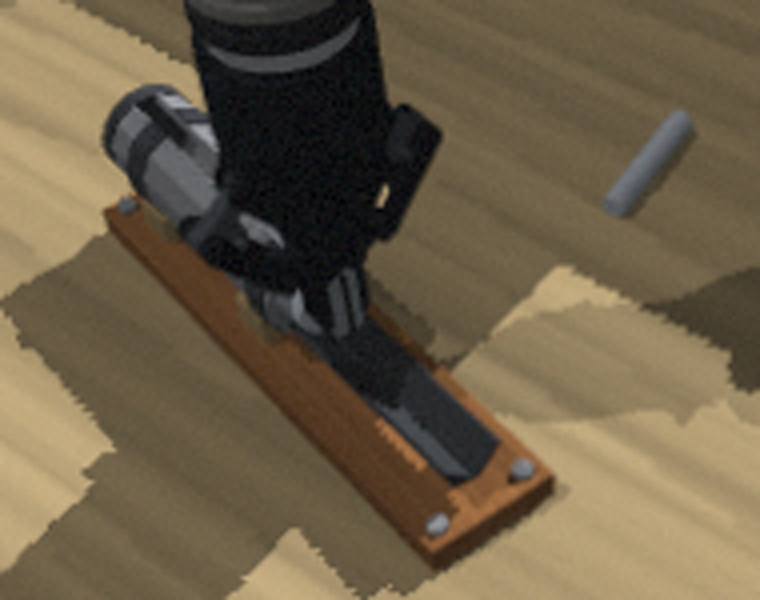

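Blank A's rear end now shows at the mouth, around (305,305). I'll retreat back and up, and move over B.

Request:
jog_arm(deltas=[10, 0, 0, 0, 0, 0, -1, 30, 0, -10, 0, 0, 0, -1, 40, 0, -50, 0, 0, 0, 0, 40, 0, -100, 0, 0, 0, 1, 40, 0, -100, 0, 0, 0, 1])

```text
time_s: 11.7
eef_pos: [0.6452, 0.0299, 0.1522]
eef_rot: [2.442, 1.968, 0.011]
ft_force: [-1.4, 0.0, -0.3]
gripper_width: 0.0546
```

```bash
python3 - <<'E'
from h import *
c,s=wrist()
cv2.imwrite("pics/w6.png",cv2.resize(c["color"],None,fx=1.5,fy=1.5))
a=np.degrees(-.1364)+180
p=np.array([.4484,.1540])+.03*np.array([np.cos(np.radians(a)),np.sin(np.radians(a))])
print(a); go(p[0],p[1],.148,a)
c=camera("scene");crop(c["color"],80,120,190,150,4,"pics/s6.png")
E
```

```text
172.18485567441556
delta mm [  77.3 -246.7    0.8] rot [ 0.004  0.002 -1.649] tcp [0.6433 0.0301 0.1497] t 11.75
```

View pics/s6.png

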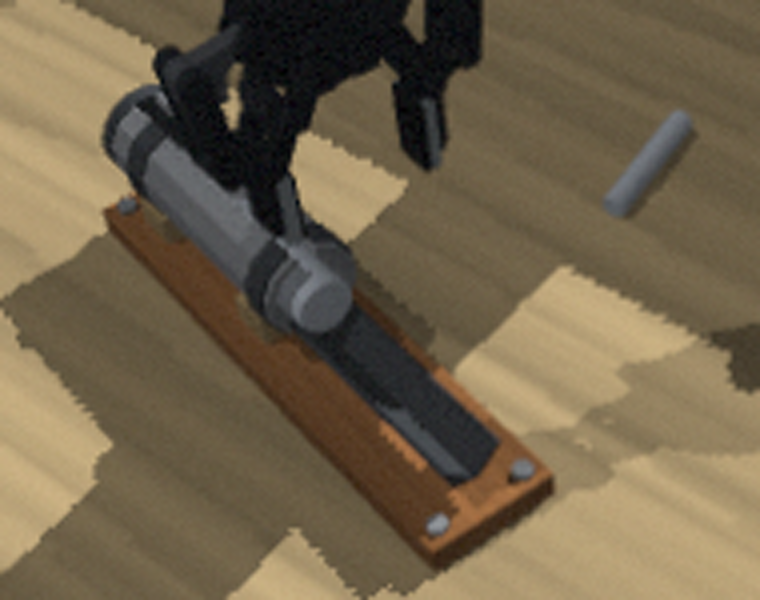

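A sits in the tube, with its rear face at (325,303) sticking out slightly. Now B.

Request:
jog_arm(deltas=[5, -15, 0, 0, 0, -0.16, 1, 12, -40, 0, 0, 0, -0.32, 1, 20, -65, 0, 0, 0, -0.48, 1, 28, -90, 0, 0, 0, -0.64, 1, 36, -115, 0, 0, 0, -0.8, 1, 44, -140, 0, 0, 0, -0.96, 1, 52, -165, 0, 0, 0, -1.12, 1, 60, -190, 0, 0, 0, -1.28, 1, 68, -215, 0, 0, 0, -1.44, 1, 74, -235, 0, 0, 0, -1.56, 1, 77, -247, 0, 0, 0, -1.649, 1, 77, -247, 0, 0, 0, -1.649, 1, 77, -247, 0, 0, 0, -1.649, 1])

```text
time_s: 13.42
eef_pos: [0.417, 0.157, 0.1468]
eef_rot: [-0.217, -3.134, 0.001]
ft_force: [0.0, -0.0, -0.4]
gripper_width: 0.0855
```

```bash
python3 - <<'E'
from h import *
c,s=wrist(); im=c["color"].copy()
hull=cv2.convexHull(np.float32(proj(c,cyl(.4484,.154,.015,-.1364))))
big=cv2.resize(im,None,fx=1.5,fy=1.5,interpolation=cv2.INTER_CUBIC)
cv2.polylines(big,[np.int32(hull*1.5)],True,(0,0,255),1)
cv2.imwrite("pics/w7.png",big)
a=172.18
p=np.array([.4484,.1540])+.02*np.array([np.cos(np.radians(a)),np.sin(np.radians(a))])
go(p[0],p[1],.0035,a)
E
```

```text
delta mm [-11.3   1.4 143.4] rot [-0.001 -0.    -0.002] tcp [0.4172 0.157  0.1469] t 13.47
```

View pics/w7.png

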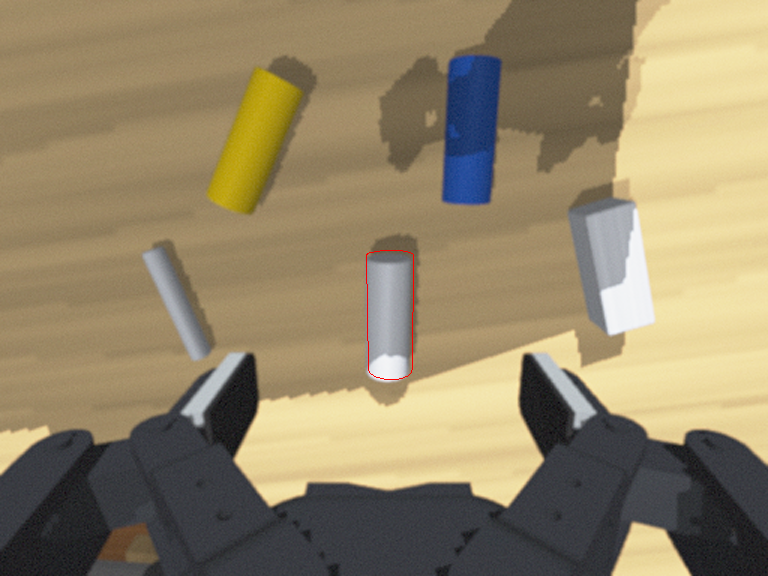

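The outline again lies on B at (390,315), midway between the pads, with both look-alikes clear of the fingers. I'll descend and grip.

Request:
jog_arm(deltas=[-11, 1, 45, 0, 0, 0, 1, -11, 1, 90, 0, 0, 0, 1, -11, 1, 120, 0, 0, 0, 1, -11, 1, 138, 0, 0, 0, 1, -11, 1, 143, 0, 0, 0, 1, -11, 1, 143, 0, 0, 0, 1, -11, 1, 143, 0, 0, 0, -1, -11, 1, 143, 0, 0, 0, -1, -11, 1, 143, 0, 0, 0, -1, -11, 1, 143, 0, 0, 0, -1, -11, 1, 143, 0, 0, 0, -1, -11, 1, 143, 0, 0, 0, -1, -11, 1, 143, 0, 0, 0, -1, -11, 1, 143, 0, 0, 0, -1], force=40)

```text
time_s: 15.22
eef_pos: [0.4282, 0.1569, 0.0048]
eef_rot: [0.215, 3.134, 0.001]
ft_force: [-1.0, -0.9, 6.3]
gripper_width: 0.0289
```

```bash
python3 - <<'E'
from h import *
p=tube(-.085); go(p[0],p[1],.11,YT)
E
```

```text
delta mm [-230.8  -71.1 -105.2] rot [ 0.   -0.    1.65] tcp [0.4282 0.1569 0.0048] t 15.22
```

Request:
jog_arm(deltas=[0, 0, -40, 0, 0, 0, -1, 0, 0, -80, 0, 0, 0, -1, -10, -3, -105, 0, 0, 0.12, -1, -35, -10, -105, 0, 0, 0.26, -1, -60, -18, -105, 0, 0, 0.4, -1, -85, -26, -105, 0, 0, 0.54, -1, -110, -34, -105, 0, 0, 0.68, -1, -135, -42, -105, 0, 0, 0.82, -1, -160, -50, -105, 0, 0, 0.96, -1, -185, -58, -105, 0, 0, 1.1, -1, -205, -64, -105, 0, 0, 1.25, -1, -220, -69, -105, 0, 0, 1.4, -1, -230, -71, -105, 0, 0, 1.55, -1, -231, -71, -105, 0, 0, 1.65, -1, -231, -71, -105, 0, 0, 1.65, -1, -231, -71, -105, 0, 0, 1.65, -1])

```text
time_s: 17.23
eef_pos: [0.6468, 0.0554, 0.1089]
eef_rot: [-2.446, -1.971, 0.001]
ft_force: [0.5, 0.1, -1.8]
gripper_width: 0.0286
```

```bash
python3 - <<'E'
from h import *
c,s=wrist(); cv2.imwrite("pics/w8.png",cv2.resize(c["color"],None,fx=1.5,fy=1.5)); p=tube(-.085); go(p[0],p[1],.0405,YT);print(s["gripper_width"])
E
```

```text
delta mm [-0.3  0.4 68.6] rot [-0.001 -0.     0.001] tcp [0.6469 0.0553 0.1091] t 17.27
0.02861177236491469
```

View pics/w8.png

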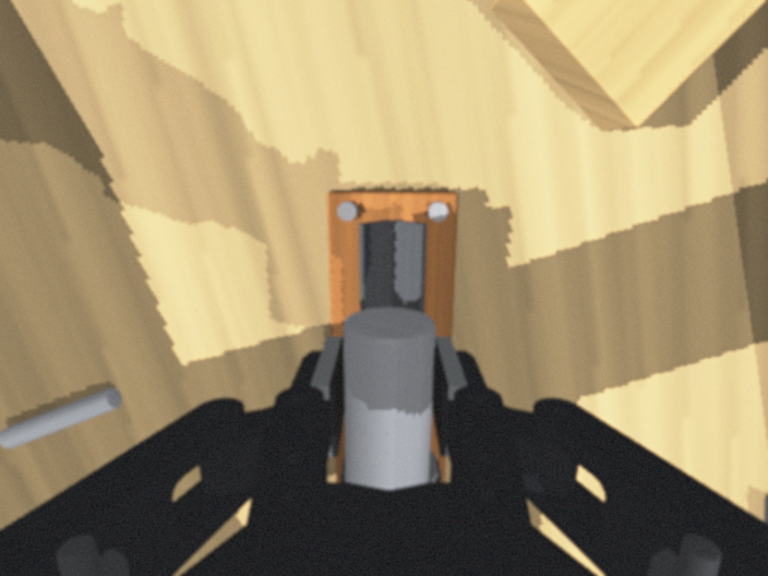

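B is held at (388,400), above the trough, whose far end shows at (394,220). That's the same picture as before, so I'll lower it the same way.

Request:
jog_arm(deltas=[0, 1, 30, 0, 0, 0, -1, 0, 1.5, 50, 0, 0, 0, -1, 0, 1.5, 60, 0, 0, 0, -1, 0, 1.5, 65, 0, 0, 0, -1, 0, 1.5, 67, 0, 0, 0, -1, 0, 1.5, 68, 0, 0, 0, -1, 0, 1.5, 68, 0, 0, 0, -1])

```text
time_s: 18.15
eef_pos: [0.6491, 0.0547, 0.0424]
eef_rot: [2.448, 1.969, 0.002]
ft_force: [-2.8, 0.4, 4.0]
gripper_width: 0.0287
```

Request:
jog_arm(deltas=[0, 0, 0, 0, 0, 0, 0, 0, 0, 0, 0, 0, 0, 0.5, 0, 0, 0, 0, 0, 0, 1, 0, 0, 0, 0, 0, 0, 1, 0, 0, 0, 0, 0, 0, 1, 0, 0, -30, 0, 0, 0, 1, 0, 0, -60, 0, 0, 0, 1, 20, 0, -75, 0, 0, 0, 0, 50, 0, -75, 0, 0, 0, -1, 50, 0, -75, 0, 0, 0, -1, 50, 0, -75, 0, 0, 0, -1, 50, 0, -75, 0, 0, 0, -1, 50, 0, -75, 0, 0, 0, -1, 50, 0, -75, 0, 0, 0, -1])

```text
time_s: 19.9
eef_pos: [0.6593, 0.1031, 0.1163]
eef_rot: [-2.449, -1.968, 0.0]
ft_force: [0.3, -0.1, 0.4]
gripper_width: 0.0003
```

```bash
python3 - <<'E'
from h import *
p=tube(-.132); s=go(p[0],p[1],.048,YT);print(s["gripper_width"])
c=camera("scene");crop(c["color"],80,120,190,150,4,"pics/s9.png")
E
```

```text
delta mm [-2.5 -1.6 68.3] rot [-0.     0.    -0.001] tcp [0.6593 0.1031 0.1163] t 19.9
0.00028680180047545593
```

View pics/s9.png

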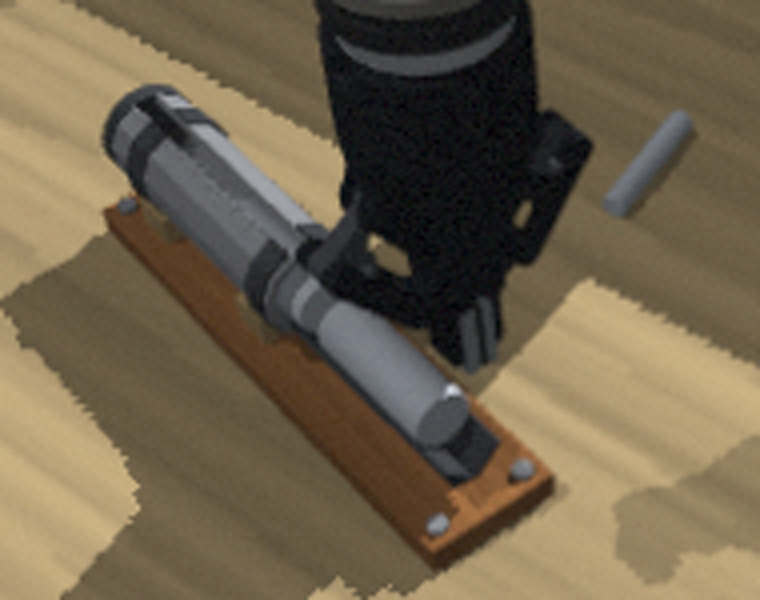

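B lies in the trough with its rear end at (443,418), and a small gap to A shows at (315,300). I'll push in two stages.

Request:
jog_arm(deltas=[0, -1, 35, 0, 0, 0, -1, 0, -1, 60, 0, 0, 0, -1, 0, -1, 68, 0, 0, 0, -1, 0, -1, 68, 0, 0, 0, -1, -10, -1, 68, 0, 0, 0, -1, -20, -1, 68, 0, 0, 0, -1, -28, -1, 68, 0, 0, 0, -1, -36, -1, 68, 0, 0, 0, -1, -44, -1, 68, 0, 0, 0, -1, -52, -1, 68, 0, 0, 0, -1, -60, -1, 68, 0, 0, 0, -1, -67, -1, 68, 0, 0, 0, -1, -74, -1, 68, 0, 0, 0, -1, -80, -1, 68, 0, 0, 0, -1, -86, -1, 68, 0, 0, 0, -1, -92, -1, 68, 0, 0, 0, -1, -97, -1, 68, 0, 0, 0, -1, -101, -1, 68, 0, 0, 0, -1, -104, -1, 68, 0, 0, 0, -1, -104, -1, 68, 0, 0, 0, -1])

```text
time_s: 22.45
eef_pos: [0.6373, 0.0052, 0.0494]
eef_rot: [-2.445, -1.97, -0.007]
ft_force: [0.4, 5.9, 5.4]
gripper_width: -0.0003
```

```bash
python3 - <<'E'
from h import *
p=tube(-.021); s=go(p[0],p[1],.048,YT);print(s["ft_force"])
c=camera("scene");crop(c["color"],80,120,190,150,4,"pics/s10.png")
E
```

```text
delta mm [-13.2  -1.    1.3] rot [ 0.001 -0.005  0.001] tcp [0.6373 0.0052 0.0494] t 22.45
[0.43357476 5.88398248 5.41552233]
```

View pics/s10.png

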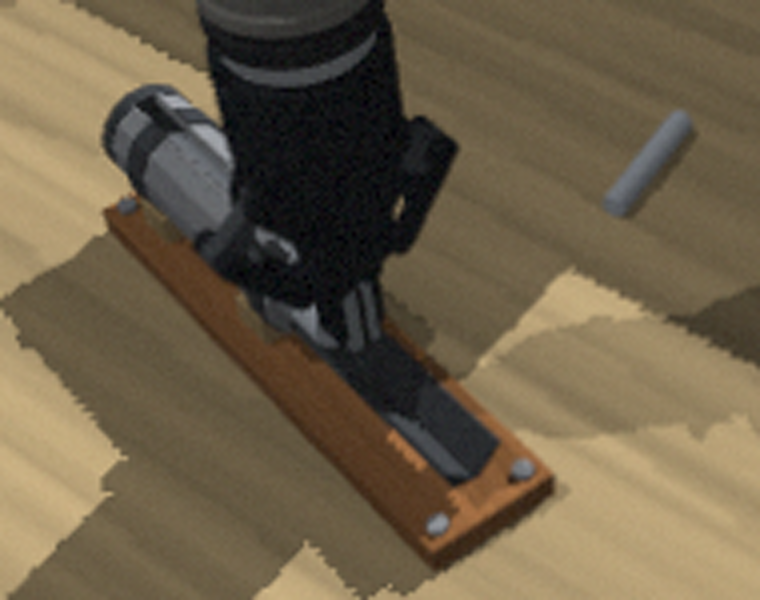

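Request:
jog_arm(deltas=[-2, 0, 0, 0, 0, 0, -1, -4, 0, 0, 0, 0, 0, -1, -6, 0, 0, 0, 0, 0, -1, -8, 0, 0, 0, 0, 0, -1, -8, 0, 0, 0, 0, 0, -1])

```text
time_s: 23.12
eef_pos: [0.6356, -0.0024, 0.0494]
eef_rot: [-2.444, -1.97, -0.007]
ft_force: [1.1, 6.1, 5.2]
gripper_width: 0.0002
```

Request:
jog_arm(deltas=[-1, 0, 0, 0, 0, 0, -1, -2, 0, 0, 0, 0, 0, -1, -3, 0, 0, 0, 0, 0, -1, -3, 0, 0, 0, 0, 0, -1])

```text
time_s: 23.62
eef_pos: [0.635, -0.005, 0.0493]
eef_rot: [-2.444, -1.97, -0.007]
ft_force: [0.7, 6.7, 5.1]
gripper_width: -0.0
```

Request:
jog_arm(deltas=[-1, 0, 0, 0, 0, 0, -1, -2, 0, 0, 0, 0, 0, -1, -2, 0, 0, 0, 0, 0, -1])

```text
time_s: 24.0
eef_pos: [0.6345, -0.007, 0.0493]
eef_rot: [-2.444, -1.97, -0.007]
ft_force: [0.0, 8.1, 5.2]
gripper_width: 0.0002
```

Request:
jog_arm(deltas=[-1, 0, 0, 0, 0, 0, -1, -2, 0, 0, 0, 0, 0, -1, -2, 0, 0, 0, 0, 0, -1])

```text
time_s: 24.38
eef_pos: [0.6342, -0.0086, 0.0493]
eef_rot: [-2.443, -1.97, -0.008]
ft_force: [1.2, 8.2, 5.8]
gripper_width: 0.0001
```

Request:
jog_arm(deltas=[-1, 0, 0, 0, 0, 0, -1, -2, 0, 0, 0, 0, 0, -1, -2, 0, 0, 0, 0, 0, -1])

```text
time_s: 24.75
eef_pos: [0.6342, -0.0086, 0.0494]
eef_rot: [-2.441, -1.97, -0.011]
ft_force: [2.1, 9.5, 6.5]
gripper_width: -0.0001
```

Request:
jog_arm(deltas=[-1, 0, 0, 0, 0, 0, -1, -2, 0, 0, 0, 0, 0, -1, -2, 0, 0, 0, 0, 0, -1])

```text
time_s: 25.12
eef_pos: [0.6342, -0.0086, 0.0493]
eef_rot: [-2.439, -1.971, -0.013]
ft_force: [2.5, 13.1, 5.9]
gripper_width: 0.0001
```

The advance has stopped at y = -0.0086 while the force climbs to 13 N, so the blanks have hit the closed end where predicted. I'll retreat clear and look.

Request:
jog_arm(deltas=[10, 0, 0, 0, 0, 0, -1, 40, 0, -5, 0, 0, 0, -1, 60, 0, -50, 0, 0, 0, -1, 80, 40, -100, 0, 0, 0, -1, 100, 90, -140, 0, 0, 0, -1, 120, 140, -160, 0, 0, 0, -1, 130, 190, -160, 0, 0, 0, -1, 140, 240, -160, 0, 0, 0, -1, 140, 240, -160, 0, 0, 0, -1, 140, 240, -160, 0, 0, 0, -1, 140, 240, -160, 0, 0, 0, -1])

```text
time_s: 26.5
eef_pos: [0.8955, 0.0685, 0.21]
eef_rot: [2.449, 1.968, 0.001]
ft_force: [0.7, -0.4, 0.1]
gripper_width: -0.0
```

```bash
python3 - <<'E'
from h import *
print(get_state()["eef_pos"])
t=camera("top");s=camera("scene")
crop(s["color"],80,120,190,150,4,"pics/s11.png");crop(t["color"],225,60,190,100,4,"pics/t11.png")
E
```

```text
[0.89554367 0.06854274 0.20996744]
```

View pics/s11.png

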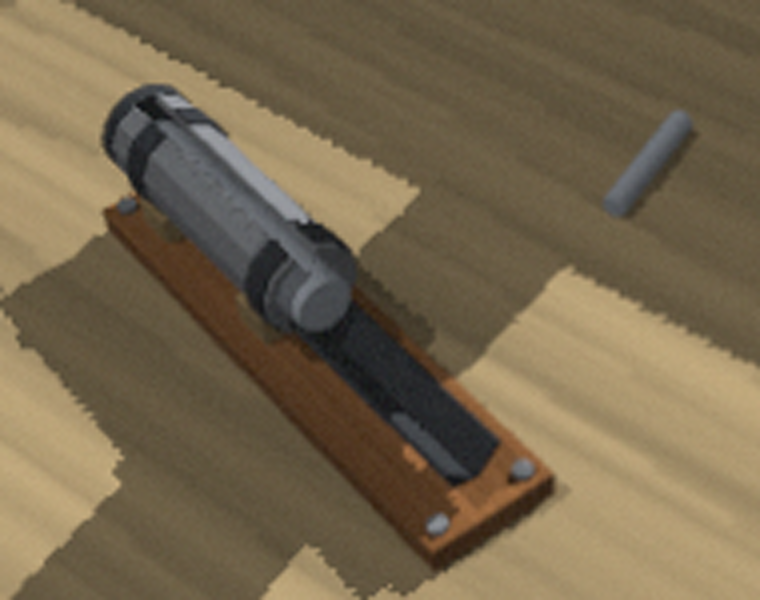

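View pics/t11.png

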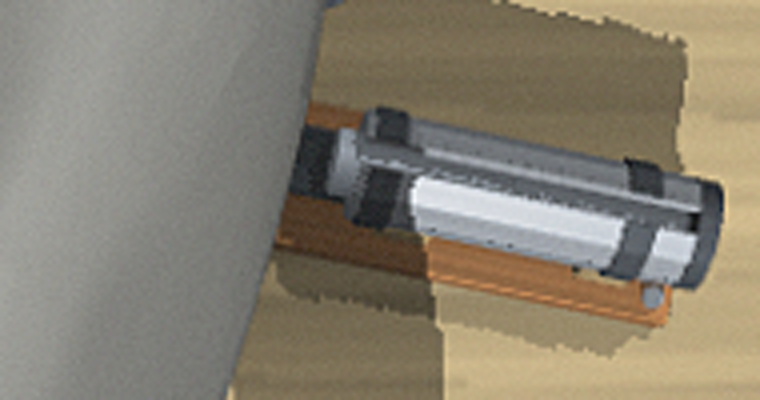

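About 11 mm sticks out of the mouth at (342,165) in the top crop. The sight slot looks filled up to about (675,212), and the arm is clear. I'm handing in.

```bash
python3 - <<'E'
from h import *
print(sign_off())
E
```

```text
the job is handed in; nothing more can be done
None
```

Both round aluminium blanks are in the feed tube, and I handed the job in at about 26.6 s of the 72 s allowed. `sign_off()` gives no verdict, so the result below rests on my own checks.

I set each blank down in the V trough and slid it in with the shut fingers. The second blank pushed the first to the closed end. The square bar, the thin rod and the blue and yellow pieces were left alone.

**Last checks:**
- **Fully home:** the push stopped with the fingertips about 9 mm before the mouth, where two home blanks should stop it, and the force rose to about 13 N.
- **Pictures after retreating:** about 11 mm of the last blank sticks out of the mouth, the sight slot looks filled, and the arm is well clear with no contact force.
- **Tube position:** the wrist camera put the trough about 1.5 mm to one side of my first estimate. I corrected for that when placing both blanks.
- **Extra force:** both pushes showed 5–8 N along the tube and about 5 N upward before the stop, more than the blanks' own friction should give. I didn't find out why.

No check failed.

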